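# Pack the watchmaker's overnight tray

## Task

Pack the overnight tray for the safe: one or two of the four identical closed boxes on the green mat still hold a brass clock movement, so lift the boxes one after another to feel which are heavy, stand the heavy ones flat in the open compartment of the wooden tray, and leave the empty ones standing on the mat. Move every parts tube out of the aluminium rack into a free hole of the tray's tube block, pushed fully down. Keep the boxes upright and leave the other things on the bench where they are.

Things in the scene. Friction and masses are not known exactly. Their poses are not given: they have to be found in the camera images.
- mat: green bench mat, 260 (x) by 250 (y) by 3 mm, fixed to the bench; origin: centre of its underside; x and y along its sides, z up. It differs in place from start to start. The boxes stand on it (their undersides at z = 3 mm).
- tray: wooden overnight tray, fixed, left or right of the mat: 206 (x) by 184 (y) mm, rim top at z 20 mm; origin: centre of its underside. Dark tube block across its +x end (x 45 to 95 mm, top at z 40 mm). The rest is the felt-floored open compartment: x -95 to 45, y -84 to 84 mm, floor at z 6 mm; it takes two boxes side by side along y (at x -28, y -42 and 42 mm).
- rack: aluminium bench rack, fixed, on the other side of the mat from the tray: block 50 (x) by 180 (y) by 36 mm; origin: centre of its underside. Four holes, 20 mm wide, 30 mm deep, at x 0, y -63, -21, 21, 63 mm. At the start every parts tube stands in one of them; a hole without one is empty.
- loupe: black eyeglass (loupe), 33 mm wide, 26 mm high, loose, standing near the middle of the mat between the boxes; origin: centre of its underside; a bystander, to be left alone
- tray_hole0 (a point): centre of the mouth of hole 0 of the tray's tube block (20 mm diameter, 30 mm deep, at tray x 70, y -60 mm, 40 mm above the bench); axes as the tray's, z up out of the hole; empty at the start
- tray_hole1 (a point): centre of the mouth of hole 1 of the tray's tube block (20 mm diameter, 30 mm deep, at tray x 70, y -20 mm, 40 mm above the bench); axes as the tray's, z up out of the hole; empty at the start
- tray_hole2 (a point): centre of the mouth of hole 2 of the tray's tube block (20 mm diameter, 30 mm deep, at tray x 70, y 20 mm, 40 mm above the bench); axes as the tray's, z up out of the hole; empty at the start
- tray_hole3 (a point): centre of the mouth of hole 3 of the tray's tube block (20 mm diameter, 30 mm deep, at tray x 70, y 60 mm, 40 mm above the bench); axes as the tray's, z up out of the hole; empty at the start
- box_a: one of four closed boxes that look alike: grey plastic, 54 x 54 mm, 42 mm high; origin: centre of its underside, z up, x and y square to its sides. One or two of them hold a brass clock movement, differing from start to start: empty 95 to 150 g, with a movement 390 to 570 g; nothing shows outside. May be gripped across either pair of sides; 15 N holds it.
- box_b: one of four closed boxes that look alike: grey plastic, 54 x 54 mm, 42 mm high; origin: centre of its underside, z up, x and y square to its sides. One or two of them hold a brass clock movement, differing from start to start: empty 95 to 150 g, with a movement 390 to 570 g; nothing shows outside. May be gripped across either pair of sides; 15 N holds it.
- box_c: one of four closed boxes that look alike: grey plastic, 54 x 54 mm, 42 mm high; origin: centre of its underside, z up, x and y square to its sides. One or two of them hold a brass clock movement, differing from start to start: empty 95 to 150 g, with a movement 390 to 570 g; nothing shows outside. May be gripped across either pair of sides; 15 N holds it.
- box_d: one of four closed boxes that look alike: grey plastic, 54 x 54 mm, 42 mm high; origin: centre of its underside, z up, x and y square to its sides. One or two of them hold a brass clock movement, differing from start to start: empty 95 to 150 g, with a movement 390 to 570 g; nothing shows outside. May be gripped across either pair of sides; 15 N holds it.
- tube_a: a parts tube, three or four alike: clear, 16 mm in diameter, with a black cap 19 mm in diameter on its top 14 mm, 70 mm tall in all, 22 g; origin: centre of its foot, z along it to the cap. At the start its foot is on the bottom of a rack hole (30 mm down), 40 mm showing; grip the cap from above. None if absent (or held).
- tube_b: a parts tube, three or four alike: clear, 16 mm in diameter, with a black cap 19 mm in diameter on its top 14 mm, 70 mm tall in all, 22 g; origin: centre of its foot, z along it to the cap. At the start its foot is on the bottom of a rack hole (30 mm down), 40 mm showing; grip the cap from above. None if absent (or held).
- tube_c: a parts tube, three or four alike: clear, 16 mm in diameter, with a black cap 19 mm in diameter on its top 14 mm, 70 mm tall in all, 22 g; origin: centre of its foot, z along it to the cap. At the start its foot is on the bottom of a rack hole (30 mm down), 40 mm showing; grip the cap from above. None if absent (or held).
- tube_d: a parts tube, three or four alike: clear, 16 mm in diameter, with a black cap 19 mm in diameter on its top 14 mm, 70 mm tall in all, 22 g; origin: centre of its foot, z along it to the cap. At the start its foot is on the bottom of a rack hole (30 mm down), 40 mm showing; grip the cap from above. None if absent (or held).
- blower: black rubber dust blower standing on its foot, 64 mm wide, 92 mm high; origin: centre of its underside; loose bystander beyond the mat, to be left alone
- tweezers: steel tweezers lying flat, 120 mm long along x, 4 mm high; origin: the middle, underneath; loose bystander beyond the mat, to be left alone
- driver: small screwdriver lying along its x, 110 mm long; loose bystander beyond the mat, to be left alone
- watch: steel watch head lying face up, 42 mm wide, 12 mm high; origin: centre of its underside; loose bystander beyond the mat, to be left alone
There are look-alikes about, which are no part of the job. What is shaped like the box_a but orange is not meant.

How it is judged:
At the end, for the whole second after the job is handed in: Each box with a movement stands flat on the floor of the tray's compartment, each empty one flat with its centre over the mat (tilt under 0.1 rad); each tube present is in a hole of the tray's block, foot 24 mm or more below the mouth, within 6 mm of its axis; all at rest (((x of box_a in the frame of tray between -0.072 and 0.022 m and y of box_a in the frame of tray between -0.062 and 0.062 m and height (world z) of box_a below 0.01 m and contact force between box_a and tray above 2.5 N) or (x of box_a in the frame of mat between -0.13 and 0.13 m and y of box_a in the frame of mat between -0.125 and 0.125 m and height (world z) of box_a below 0.007 m and contact force between box_a and mat between 0.3 and 2.5 N)) and angle between each of box_a, box_b, box_c, box_d's own z axis and vertical below 0.1 rad and linear speed of each of box_a, box_b, box_c, box_d, tube_a, tube_b, tube_c, tube_d below 0.02 m/s and ((x of box_b in the frame of tray between -0.072 and 0.022 m and y of box_b in the frame of tray between -0.062 and 0.062 m and height (world z) of box_b below 0.01 m and contact force between box_b and tray above 2.5 N) or (x of box_b in the frame of mat between -0.13 and 0.13 m and y of box_b in the frame of mat between -0.125 and 0.125 m and height (world z) of box_b below 0.007 m and contact force between box_b and mat between 0.3 and 2.5 N)) and ((x of box_c in the frame of tray between -0.072 and 0.022 m and y of box_c in the frame of tray between -0.062 and 0.062 m and height (world z) of box_c below 0.01 m and contact force between box_c and tray above 2.5 N) or (x of box_c in the frame of mat between -0.13 and 0.13 m and y of box_c in the frame of mat between -0.125 and 0.125 m and height (world z) of box_c below 0.007 m and contact force between box_c and mat between 0.3 and 2.5 N)) and ((x of box_d in the frame of tray between -0.072 and 0.022 m and y of box_d in the frame of tray between -0.062 and 0.062 m and height (world z) of box_d below 0.01 m and contact force between box_d and tray above 2.5 N) or (x of box_d in the frame of mat between -0.13 and 0.13 m and y of box_d in the frame of mat between -0.125 and 0.125 m and height (world z) of box_d below 0.007 m and contact force between box_d and mat between 0.3 and 2.5 N)) and ((horizontal distance between tube_a and tray_hole0 below 0.006 m and z of tube_a in the frame of tray_hole0 below -0.024 m) or (horizontal distance between tube_a and tray_hole1 below 0.006 m and z of tube_a in the frame of tray_hole1 below -0.024 m) or (horizontal distance between tube_a and tray_hole2 below 0.006 m and z of tube_a in the frame of tray_hole2 below -0.024 m) or (horizontal distance between tube_a and tray_hole3 below 0.006 m and z of tube_a in the frame of tray_hole3 below -0.024 m)) and ((horizontal distance between tube_b and tray_hole0 below 0.006 m and z of tube_b in the frame of tray_hole0 below -0.024 m) or (horizontal distance between tube_b and tray_hole1 below 0.006 m and z of tube_b in the frame of tray_hole1 below -0.024 m) or (horizontal distance between tube_b and tray_hole2 below 0.006 m and z of tube_b in the frame of tray_hole2 below -0.024 m) or (horizontal distance between tube_b and tray_hole3 below 0.006 m and z of tube_b in the frame of tray_hole3 below -0.024 m)) and ((horizontal distance between tube_c and tray_hole0 below 0.006 m and z of tube_c in the frame of tray_hole0 below -0.024 m) or (horizontal distance between tube_c and tray_hole1 below 0.006 m and z of tube_c in the frame of tray_hole1 below -0.024 m) or (horizontal distance between tube_c and tray_hole2 below 0.006 m and z of tube_c in the frame of tray_hole2 below -0.024 m) or (horizontal distance between tube_c and tray_hole3 below 0.006 m and z of tube_c in the frame of tray_hole3 below -0.024 m)) and ((horizontal distance between tube_d and tray_hole0 below 0.006 m and z of tube_d in the frame of tray_hole0 below -0.024 m) or (horizontal distance between tube_d and tray_hole1 below 0.006 m and z of tube_d in the frame of tray_hole1 below -0.024 m) or (horizontal distance between tube_d and tray_hole2 below 0.006 m and z of tube_d in the frame of tray_hole2 below -0.024 m) or (horizontal distance between tube_d and tray_hole3 below 0.006 m and z of tube_d in the frame of tray_hole3 below -0.024 m))); the robot touches nothing.
It fails at once if a box is tipped over (more than about 45 degrees) (angle between any of box_a, box_b, box_c, box_d's own z axis and vertical above 0.8 rad).
It fails at once if a bystander (blower, tweezers, screwdriver, watch) is pushed more than 6 cm away, or the loupe on the mat more than 8 cm (distance of any of blower, tweezers, driver, watch from where it was at the start of the episode above 0.06 m or distance of loupe from where it was at the start of the episode above 0.08 m).
Of movement_a, movement_b, movement_c, movement_d only 1 to 2 are there at a start; the rules pass over those that are not, and their reading is None.
Of tube_a, tube_b, tube_c, tube_d only 3 to 4 are there at a start; the rules pass over those that are not, and their reading is None.
At some moment in a run one of box_a, box_b, box_c, box_d may be knocked a few centimetres aside while the robot is not near it.
It also fails if it takes over 210 s, if anything falls off the work surface, if the arm or the gripper's body presses on something with over 40 N, if the wrist force passes 120 N, or if a joint passes its speed limit or range.

## Robot

A 7-joint arm with a two-finger parallel gripper is mounted at the origin on the work surface. World frame = base frame: x ahead of the robot, y to its left, z up, the work surface at z = 0. Lengths are in m, angles in rad, forces in N, time in s.
With the tool pointing down it reaches from about 0.4 to 0.85 m from the base axis. Payload 10.4 kg.
Tool frame: the origin (TCP) lies on the mounting face of the last link; the fingertips stand 173 mm ahead of it and the grasp point (between the pads) lies 155 mm ahead of it (manip.tip_extent is the distance from the TCP to the fingertips, in m); z points along the fingers, y is the line along which they close (so a half turn about z gives the same grasp; the last joint's range is limited). The gripper opens to 85 mm and grips with 20 to 120 N. Pads are 22 mm wide; open, the fingers measure 114 mm over their backs; the gripper's body (76 mm by 85 mm) begins 54 mm behind the grasp point. The pads swing forward as they close: fully open they stand 13 mm farther back than shut.
Start: joints at [1.205, 0.332, -0.065, 1.46, 0.022, 1.35, -0.088], TCP at [0.21, -0.589, 0.405] pointing down, gripper open.
Joint ranges: [-2.6, 2.6], [-0.5, 2.12], [-1.47, 1.34], [0.16, 2.42], [-1.27, 4.41], [0.06, 2.06], [-2.6, 2.6]. Speed limits (rad/s): [2.22, 2.22, 2.79, 2.79, 3.14, 3.14, 3.14].

## Interface

Orientations are given as a unit quaternion [x, y, z, w].
In Python, from workcell import manip gives the robot as it stands.
- The arm moves only by the tool move_arm, never from a script. Its argument "plan" is one flat list of numbers, 7 for each row, row after row: the turn, a rotation vector about the tool's x, y, z in rad, then the shift along the tool's x, y, z in m, then the finger opening in m, from 0 to 0.0854. In form: [ax, ay, az, dx, dy, dz, gripper, ax, ay, az, dx, dy, dz, gripper, ...]. A call has 1 to 12 rows; each row is the pose to reach, as a shift and turn from the pose commanded when the call began, along the tool's axes at that moment; what a row does not reach only later rows make up. A row lasts 1/8 s, in which the tool goes at most 62.5 mm and 10.7 degrees, less where a joint would pass 70% of its speed; a pose out of reach is approached as far as the arm can. A call with a gripper value outside its range is refused whole. The fingers move at their own pace and stop on an object; "squeeze" is the grip in N (left out, the last holds). Time passes only in rows, so rows that repeat a pose let the fingers close. It gives the time, the measured TCP pose, the force, the opening and the grip force at its end, in the units of the state.
- manip.get_obs(): the state, without advancing time (a new reading comes with each control period).
- manip.camera(name): name is "scene" or "top"; returns a dict with "color" (480x640x3 uint8, red, green, blue), "fx", "fy", "cx", "cy" (pixels), "cam_to_world" (4x4, takes a point from camera to world coordinates). Camera axes: x right, y down, z forward; pixel columns grow to the right and rows downward; lengths in m; the calibration is good to about 2 mm. A picture is of the moment at which its call begins. There is no depth.
- manip.hand_in(): hands the job in; it is judged then, once.
Trained networks look in a picture, given as the dict that the camera call returned (one of the last four; its "shot" number tells which), for a name from the list of things; names that differ only in an ending like _2 or _b are one class to them, and where a whole thing is asked for, a point or a joint stands for the part that bears it (a point fixed in the world has none). Each returns a list of dicts, best first, with "conf" (0 to 1); they miss things now and then, are a little off and sometimes report something else, mostly with a low value. They report only what shows in the picture. A call takes as long as a camera call. They do not tell look-alikes from the thing itself.
- manip.look_for(picture, label): "position" ([x, y, z] in m, in the coordinates of the camera as it stood for that picture, good to about 4 mm: the middle of the surface that is visible of it).
- manip.silhouettes(picture, label): "pixels" (480x640 bool, what is visible of it).
- manip.tip_of(picture, label): "position" ([x, y, z] in m, in the coordinates of the camera as it stood for that picture, good to about 4 mm: a listed point, or the origin of a listed thing).
The state is a dict: "clock": time; "joint_pos": joint angles; "joint_velocities": joint speeds; "tau": joint torques, N m; "position": TCP position; "ee_rot": TCP orientation; "ft_force": force on the tool from outside, world axes, zero at the start; "torque": the same for the moment, N m; "grip_width": opening from 0.0 (shut) to 1.0 (fully open); "grasp_force": force on a finger pad.
Only numpy, scipy, OpenCV 4.12 (cv2) and the standard library are available. Lean on these libraries where they do the work, as an engineer would, in place of code of your own. Each camera call takes 0.05 s, during which the arm holds its last target. There are 200 camera calls.

## Working session

There is one attempt and no reset: what is moved stays moved. The work goes in short steps, Python scripts to look and compute and a tool call to move; the robot and the scene stay as the last step left them, time stands still between calls to the robot, and variables do not carry over. Pictures are saved under pics/ and viewed, at most 14 in all, crops included, and the job is handed in when it is done.

Besides the shell and the picture viewer there is one more tool, called after "Request:" in YAML: its name, and indented under it one key for each argument. move_arm: Moves the arm, as the interface text tells. Its arguments: {"type":"object","properties":{"plan":{"type":"array","items":{"type":"number"}},"squeeze":{"type":"number"}},"required":["plan"]}

```bash
mkdir -p pics; ls; cat > h.py <<'E'
import numpy as np, cv2
from workcell import manip
from scipy.spatial.transform import Rotation as R
def w(c,p): return (c["cam_to_world"]@np.r_[p,1])[:3]
def save(c,n): cv2.imwrite("pics/"+n,c["color"][:,:,::-1])
def ray(c,u,v,z):
    T=c["cam_to_world"]; d=T[:3,:3]@np.array([(u-c["cx"])/c["fx"],(v-c["cy"])/c["fy"],1]); o=T[:3,3]
    return o+d*(z-o[2])/d[2]
np.set_printoptions(precision=4,suppress=True)
E
python3 - <<'E'
from h import *
o=manip.get_obs(); print(o)
for n in("top","scene"):
    c=manip.camera(n); save(c,n+"0.png"); print(n,c["cam_to_world"],c["fx"])
    for l in ["mat","tray","rack","loupe","tray_hole0","tray_hole1","tray_hole2","tray_hole3","box_a","tube_a","blower","tweezers","driver","watch"]:
        print(l,[(np.round(w(c,d["position"]),3).tolist(),round(d["conf"],2)) for d in manip.tip_of(c,l)])
E
```

```text
pics
{'clock': 0.0, 'joint_pos': array([ 1.2054,  0.3329, -0.0647,  1.4609,  0.0216,  1.3499, -0.0885]), 'joint_velocities': array([-0.0008,  0.0004,  0.0002, -0.0003, -0.0015, -0.0008, -0.0003]), 'tau': array([ -0.0009, -62.5454,   0.049 , -39.16  ,   0.0163,   0.01  ,
        -0.    ]), 'position': array([ 0.2101, -0.5885,  0.4039]), 'ee_rot': array([ 0.9853,  0.1706, -0.0001, -0.0007]), 'ft_force': array([0.1853, 0.8097, 0.5587]), 'torque': array([-0.0131, -0.0593,  0.0115]), 'grasp_force': 0.0, 'grip_width': 0.9972124314759627}
top [[ 0.0301 -0.9851  0.1692  0.3926]
 [-0.9995 -0.0314 -0.0051 -0.0025]
 [ 0.0103 -0.169  -0.9856  0.9643]
 [ 0.      0.      0.      1.    ]] 465.8581266121938
mat [([0.563, -0.001, -0.002], 0.55)]
tray [([0.495, 0.264, -0.007], 0.84), ([0.502, -0.071, 0.001], 0.29), ([0.565, 0.002, -0.002], 0.25)]
rack [([0.525, -0.28, -0.003], 0.74)]
loupe [([0.563, 0.005, 0.003], 0.6), ([0.525, -0.279, -0.005], 0.2), ([0.624, -0.073, 0.001], 0.16)]
tray_hole0 [([0.561, 0.24, 0.035], 0.88), ([0.569, 0.282, 0.038], 0.88), ([0.572, 0.319, 0.041], 0.73), ([0.618, 0.058, 
[... 1825 characters left out ...]
561, 0.242, 0.037], 0.57)]
box_a [([0.62, -0.075, 0.002], 0.81), ([0.36, -0.105, -0.0], 0.76), ([0.623, 0.058, 0.002], 0.68), ([0.494, -0.068, 0.003], 0.63), ([0.5, 0.058, 0.003], 0.63), ([0.756, -0.086, -0.004], 0.61), ([0.522, -0.261, 0.004], 0.6)]
tube_a [([0.54, -0.341, 0.004], 0.67), ([0.513, -0.219, 0.005], 0.66), ([0.498, -0.069, 0.003], 0.65), ([0.521, -0.261, 0.005], 0.63), ([0.534, -0.3, 0.005], 0.53)]
blower [([0.755, -0.089, -0.001], 0.78), ([0.519, -0.263, 0.005], 0.16)]
tweezers [([0.749, 0.046, 0.002], 0.63)]
driver [([0.756, 0.195, 0.003], 0.88), ([0.62, -0.075, 0.005], 0.56), ([0.521, -0.262, 0.005], 0.38)]
watch [([0.731, -0.191, 0.003], 0.98), ([0.494, 0.268, -0.0], 0.18)]
```

View pics/top0.png

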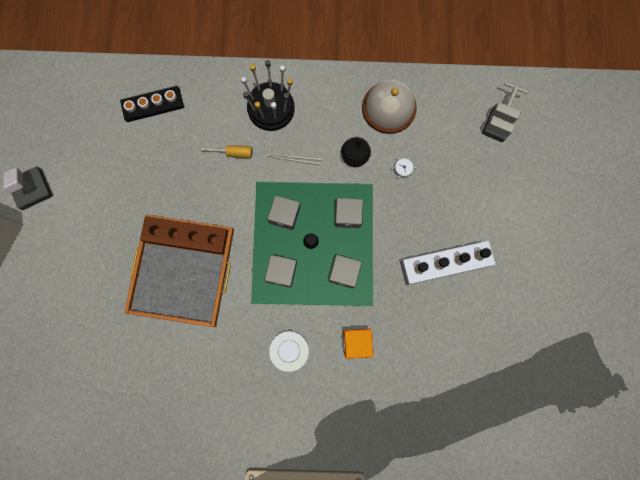

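View pics/scene0.png

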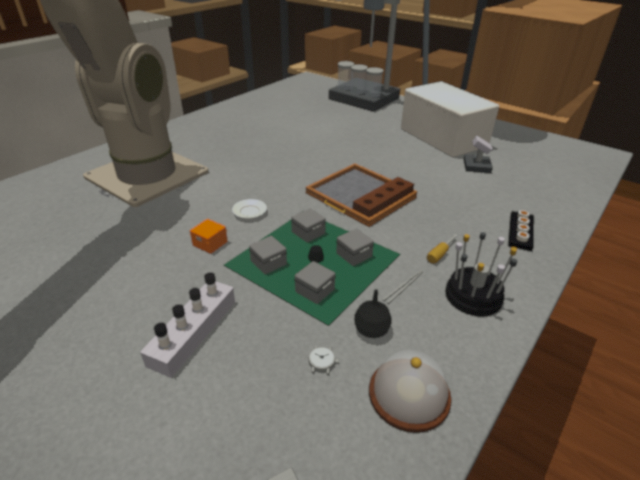

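The top view shows four grey boxes on the mat, at about (284,212), (349,212), (281,271) and (346,271). The loupe is at (311,241), the orange decoy at (358,344), the tray at the left with holes near (153–212,235), and the rack at the right with four tubes (422–485,260). I'll refine the poses by fitting models to the silhouettes in both cameras.

```bash
cat >> h.py <<'E'
from scipy.optimize import minimize
def block(x0,x1,y0,y1,z0,z1): return np.array([[x,y,z] for x in(x0,x1) for y in(y0,y1) for z in(z0,z1)])
def cyl(r,z0,z1): a=np.arange(0,6.28,.3); return np.array([[r*np.cos(t),r*np.sin(t),z] for t in a for z in(z0,z1)])
BOX=block(-.027,.027,-.027,.027,0,.042); RACK=block(-.025,.025,-.09,.09,0,.036); TRAY=block(-.103,.103,-.092,.092,0,.02)
TUBE=np.r_[cyl(.0095,.056,.07),cyl(.008,.03,.056)]
def proj(c,P):
    T=np.linalg.inv(c["cam_to_world"]); q=P@T[:3,:3].T+T[:3,3]
    return np.c_[q[:,0]/q[:,2]*c["fx"]+c["cx"],q[:,1]/q[:,2]*c["fy"]+c["cy"]]
def fit(views,M,p0,z,yaw=True):
    """views: [(cam,mask)]; best x,y,yaw by soft overlap of projected hull"""
    def cost(p):
        a=p[2] if yaw else 0
        P=M@R.from_euler("z",a).as_matrix().T+[p[0],p[1],z]; s=0
        for c,m in views:
            q=proj(c,P); h=cv2.convexHull(q.astype(np.float32))
            lo=np.floor(h[:,0].min(0)).astype(int)-12; S=8; n=(np.ceil(h[:,0].max(0)).astype(int)+12-lo)
            lo=np.clip(lo,0,[639,479]); n=np.minimum(n,[640,480]-lo)
            im=np.zeros((n[1]*S,n[0]*S),np.uint8); cv2.fillConvexPoly(im,np.round((h[:,0]-lo+.5)*S).astype(np.int32),255)
            im=cv2.resize(im,(int(n[0]),int(n[1])),interpolation=cv2.INTER_AREA)/255.
            mm=m[lo[1]:lo[1]+n[1],lo[0]:lo[0]+n[0]]
            s+=1-np.minimum(im,mm).sum()/np.maximum(im,mm).sum()
        return s/len(views)
    p0=np.array(p0,float); best=None
    for a in ([0,.25,-.25] if yaw else [0]):
        i=p0+([0,0,a] if yaw else 0); k=len(i)
        sx=np.vstack([i]+[i+np.eye(k)[j]*(.006 if j<2 else .12) for j in range(k)])
        r=minimize(cost,i,method="Nelder-Mead",options=dict(initial_simplex=sx,xatol=2e-4,fatol=1e-4))
        if best is None or r.fun<best.fun: best=r
    return best.x,best.fun
def masks(c,label,M,p0s,z):
    """per guess the network mask that holds the projected middle"""
    ds=manip.silhouettes(c,label); out=[]
    for p in p0s:
        q=proj(c,M.mean(0,keepdims=True)+[p[0],p[1],z])[0]
        b=[d for d in ds if np.hypot(*(np.array([np.nonzero(d["pixels"])[1].mean(),np.nonzero(d["pixels"])[0].mean()])-q))<12]
        out.append(max(b,key=lambda d:d["conf"])["pixels"].astype(float) if b else None)
    return out
def locate(cams,label,M,p0s,z,yaw=True):
    mk=[masks(c,label,M,p0s,z) for c in cams]
    for i,p in enumerate(p0s):
        vs=[(c,m[i]) for c,m in zip(cams,mk) if m[i] is not None]
        print(label,len(vs),*(fit(vs,M,p,z,yaw) if vs else ()),*([fit([v],M,p,z,yaw)[0] for v in vs] if len(vs)>1 else ()))
E
python3 - <<'E'
from h import *
cams=[manip.camera(n) for n in("top","scene")]
locate(cams,"box_a",BOX,[(.498,-.07,0),(.501,.06,0),(.622,-.074,0),(.621,.058,0)],.003)
locate(cams,"tube_a",TUBE,[(.5405,-.34),(.533,-.299),(.523,-.260),(.512,-.2195)],.006,False)
locate(cams,"rack",RACK,[(.5255,-.278,.24)],0)
locate(cams,"tray",TRAY,[(.494,.267,-.12)],0)
locate(cams,"loupe",cyl(.0165,0,.026),[(.563,.004)],.003,False)
locate(cams,"mat",block(-.13,.13,-.125,.125,0,.003),[(.563,-.002,0)],0)
E
```

```text
box_a 2 [ 0.501  -0.0684 -0.2508] 0.09374631025858149 [ 0.5011 -0.0683 -0.2388] [ 0.4987 -0.0686 -0.3715]
box_a 2 [ 0.498   0.0606 -0.1755] 0.06273156479030073 [ 0.4984  0.0608 -0.1742] [ 0.4969  0.0608 -0.2576]
box_a 2 [ 0.6247 -0.0729 -0.0442] 0.09215865295409498 [ 0.6249 -0.0728 -0.0404] [ 0.6231 -0.0736  0.1367]
box_a 2 [ 0.6191  0.0599 -0.2236] 0.08313263253430192 [ 0.6203  0.0595 -0.2057] [ 0.6185  0.0601 -0.2512]
tube_a 2 [ 0.5421 -0.3394] 0.15939639155031426 [ 0.5415 -0.3372] [ 0.5432 -0.3407]
tube_a 2 [ 0.5317 -0.2987] 0.15358596423697513 [ 0.5314 -0.2972] [ 0.5319 -0.2999]
tube_a 1 [ 0.521  -0.2585] 0.17098800685322668
tube_a 2 [ 0.5106 -0.2173] 0.14260625009719502 [ 0.5107 -0.2164] [ 0.5115 -0.219 ]
rack 2 [ 0.526  -0.2786  0.2514] 0.21999044608960933 [ 0.526  -0.2775  0.2543] [ 0.526  -0.2791  0.2518]
tray 2 [ 0.4956  0.2684 -0.1132] 0.03841421291939556 [ 0.4962  0.2687 -0.1164] [ 0.495   0.2678 -0.1183]
loupe 2 [0.5648 0.0016] 0.23197872736442465 [0.563  0.0017] [0.5645 0.0023]
mat 2 [ 0.5631 -0.0026  0.0117] 0.3197430697161247 [ 0.5635 -0.0021  0.0093] [ 0.5629 -0.0033  0.0136]
```

```bash
cat >> h.py <<'E'
def yawR(psi): return R.from_matrix(np.array([[np.cos(psi),np.sin(psi),0],[np.sin(psi),-np.cos(psi),0],[0,0,-1.]]))
def plan(*wps):
    """wps: (x,y,z,psi,grip); prints turn+shift for each from the present pose, in tool axes"""
    o=manip.get_obs(); R0=R.from_quat(o["ee_rot"]); p0=o["position"]; prev=(p0,R0)
    for x,y,z,psi,g in wps:
        T=yawR(psi); t=(R0.inv()*T).as_rotvec(); s=R0.inv().apply(np.array([x,y,z])-p0)
        n=max(np.linalg.norm(np.array([x,y,z])-prev[0])/.0625,(prev[1].inv()*T).magnitude()/.186); prev=(np.array([x,y,z]),T)
        print("rows %.1f  "%n+",".join("%g"%v for v in np.r_[np.round(t,3),np.round(s,4),g]))
def rk(y,c=(.526,-.2786,.2514)): return c[0]-np.sin(c[2])*y,c[1]+np.cos(c[2])*y
def tr(x,y,c=(.4956,.2684,-.115)): return c[0]+np.cos(c[2])*x-np.sin(c[2])*y,c[1]+np.sin(c[2])*x+np.cos(c[2])*y
E
python3 - <<'E'
from h import *
x,y=rk(-.063); print(x,y)
plan((x,y,.30,1.822,.05),(x,y,.224,1.822,.05))
E
```

```text
0.5416718922059955 -0.33961960172504946
rows 8.0  0,0,-1.479,0.396,-0.1231,0.1047,0.05
rows 1.2  0,0,-1.479,0.396,-0.1231,0.1807,0.05
```

Request:
move_arm:
  plan: [0, 0, -1.479, 0.396, -0.123, 0.105, 0.05, 0, 0, -1.479, 0.396, -0.123, 0.105, 0.05, 0, 0, -1.479, 0.396, -0.123, 0.105, 0.05, 0, 0, -1.479, 0.396, -0.123, 0.105, 0.05, 0, 0, -1.479, 0.396, -0.123, 0.105, 0.05, 0, 0, -1.479, 0.396, -0.123, 0.105, 0.05, 0, 0, -1.479, 0.396, -0.123, 0.105, 0.05, 0, 0, -1.479, 0.396, -0.123, 0.105, 0.05, 0, 0, -1.479, 0.396, -0.123, 0.105, 0.05, 0, 0, -1.479, 0.396, -0.123, 0.105, 0.05, 0, 0, -1.479, 0.396, -0.123, 0.105, 0.05, 0, 0, -1.479, 0.396, -0.123, 0.105, 0.05]
  squeeze: 30

```text
clock: 3.7
position: [0.5414, -0.34, 0.3]
ee_rot: [0.614, 0.79, -0.0, 0.0]
ft_force: [1.0, 0.1, 0.8]
grip_width: 0.586
grasp_force: 0.0
```

```bash
python3 - <<'E'
from h import *
o=manip.get_obs(); print(o["clock"],o["position"],o["ee_rot"],o["joint_pos"],o["grip_width"])
x,y=rk(-.063); X,Y=tr(.07,-.06)
plan((x,y,.224,1.822,.05),(x,y,.33,1.822,0))
c=manip.camera("scene"); im=c["color"][200:440,60:380]
cv2.imwrite("pics/s1.png",cv2.resize(im[:,:,::-1],None,fx=2,fy=2))
E
```

```text
3.7 [ 0.5414 -0.34    0.3   ] [ 0.6137  0.7895 -0.0001  0.0002] [ 0.8358  0.4771 -0.4589  1.5264  0.2213  1.1894  0.588 ] 0.5864130267612687
rows 1.2  0,0,-0.002,0.0004,0.0003,0.076,0.05
rows 1.7  0,0,-0.002,0.0003,0.0003,-0.03,0
```

View pics/s1.png

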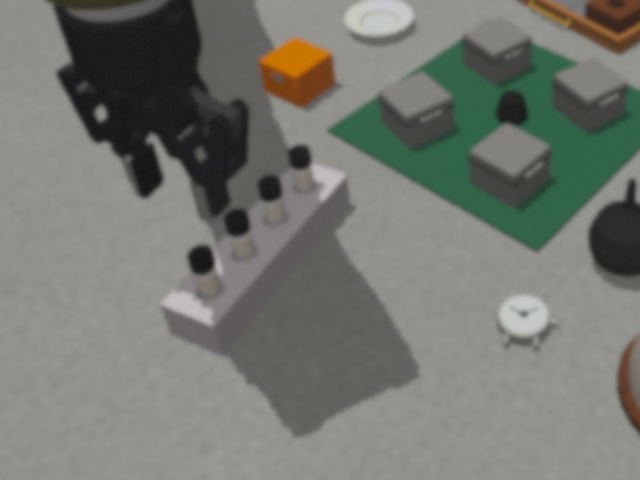

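The gripper is over the nearest tube (cap at (202,262) in the crop), fingers straddling across the rack. I'll go down, grip and lift.

Request:
move_arm:
  plan: [0, 0, 0, 0, 0, 0.04, 0.05, 0, 0, 0, 0, 0, 0.076, 0.05, 0, 0, 0, 0, 0, 0.076, 0.05, 0, 0, 0, 0, 0, 0.076, 0, 0, 0, 0, 0, 0, 0.076, 0, 0, 0, 0, 0, 0, 0.076, 0, 0, 0, 0, 0, 0, 0.076, 0, 0, 0, 0, 0, 0, 0.04, 0, 0, 0, 0, 0, 0, 0.01, 0, 0, 0, 0, 0, 0, -0.03, 0, 0, 0, 0, 0, 0, -0.03, 0, 0, 0, 0, 0, 0, -0.03, 0]

```text
clock: 5.25
position: [0.5415, -0.3397, 0.3298]
ee_rot: [0.613, 0.79, -0.0, 0.0]
ft_force: [-0.6, -0.2, -0.6]
grip_width: 0.21
grasp_force: 29.5
```

```bash
python3 - <<'E'
from h import *
X,Y=tr(.07,-.06); print(X,Y)
plan((X,Y,.33,1.456,0),(X,Y,.27,1.456,0))
E
```

```text
0.5582528335983753 0.2007640447535906
rows 8.7  0,0,0.366,0.5194,0.1503,-0.0004,0
rows 1.0  0,0,0.366,0.5194,0.1503,0.0596,0
```

Request:
move_arm:
  plan: [0, 0, 0.366, 0.519, 0.15, 0, 0, 0, 0, 0.366, 0.519, 0.15, 0, 0, 0, 0, 0.366, 0.519, 0.15, 0, 0, 0, 0, 0.366, 0.519, 0.15, 0, 0, 0, 0, 0.366, 0.519, 0.15, 0, 0, 0, 0, 0.366, 0.519, 0.15, 0, 0, 0, 0, 0.366, 0.519, 0.15, 0, 0, 0, 0, 0.366, 0.519, 0.15, 0, 0, 0, 0, 0.366, 0.519, 0.15, 0, 0, 0, 0, 0.366, 0.519, 0.15, 0.06, 0, 0, 0, 0.366, 0.519, 0.15, 0.06, 0, 0, 0, 0.366, 0.519, 0.15, 0.06, 0]

```text
clock: 6.75
position: [0.5585, 0.1998, 0.2707]
ee_rot: [0.747, 0.665, 0.0, 0.0]
ft_force: [1.0, -0.3, 0.5]
grip_width: 0.207
grasp_force: 29.5
```

```bash
python3 - <<'E'
from h import *
X,Y=tr(.07,-.06); print(manip.get_obs()["ft_force"])
plan((X,Y,.226,1.456,0),(X,Y,.33,1.456,.05))
for n in("top","scene"):
    c=manip.camera(n); u,v=proj(c,np.array([[X,Y,.05]]))[0].astype(int); im=c["color"][v-60:v+60,u-80:u+80]
    cv2.imwrite("pics/i_%s.png"%n,cv2.resize(im[:,:,::-1],None,fx=4,fy=4))
    print([np.round(w(c,d["position"]),4) for d in manip.tip_of(c,"tray_hole0")])
cv2.imwrite("pics/i2.png",np.hstack([cv2.resize(cv2.imread("pics/i_%s.png"%n),(400,300)) for n in("top","scene")]))
E
```

```text
[ 0.9789 -0.3462  0.5226]
rows 0.7  0,0,-0.001,0.001,-0.0004,0.0447,0
rows 1.7  0,0,-0.001,0.001,-0.0004,-0.0593,0.05
[]
[array([0.5656, 0.2786, 0.0386]), array([0.5609, 0.2403, 0.0377]), array([0.5741, 0.3196, 0.0375]), array([0.5569, 0.2037, 0.0396]), array([ 0.5188, -0.2186,  0.0055])]
```

View pics/i2.png

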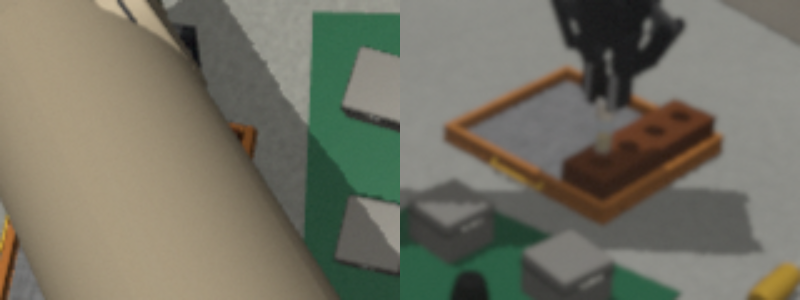

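The scene view shows the tube foot over hole 0 at (603,148). I'll lower it and check the depth before releasing.

Request:
move_arm:
  plan: [0, 0, 0, 0.001, 0, 0.01, 0, 0, 0, 0, 0.001, 0, 0.02, 0, 0, 0, 0, 0.001, 0, 0.03, 0, 0, 0, 0, 0.001, 0, 0.04, 0, 0, 0, 0, 0.001, 0, 0.045, 0, 0, 0, 0, 0.001, 0, 0.045, 0]

```text
clock: 7.7
position: [0.5599, 0.2022, 0.2282]
ee_rot: [0.747, 0.665, 0.003, 0.002]
ft_force: [-3.8, -2.9, 27.5]
grip_width: 0.208
grasp_force: 33.0
```

Request:
move_arm:
  plan: [0, 0, 0, 0, 0, -0.001, 0.05, 0, 0, 0, 0, 0, -0.001, 0.05, 0, 0, 0, 0, 0, -0.002, 0.05, 0, 0, 0, 0, 0, -0.04, 0.05, 0, 0, 0, 0, 0, -0.1, 0.05, 0, 0, 0, 0, 0, -0.1, 0.05]

```text
clock: 8.45
position: [0.5592, 0.2022, 0.3292]
ee_rot: [0.747, 0.665, 0.003, 0.002]
ft_force: [0.5, 0.4, -0.4]
grip_width: 0.585
grasp_force: 0.0
```

```bash
python3 - <<'E'
from h import *
x,y=rk(-.021)
plan((x,y,.33,1.822,.05),(x,y,.224,1.822,.05))
cams=[manip.camera("scene")]
print([np.round(w(cams[0],d["position"]),4) for d in manip.tip_of(cams[0],"tube_a")])
locate(cams,"tube_a",np.r_[cyl(.0095,.056,.07),cyl(.008,.03,.056)],[(.5582,.2008)],.010,False)
E
```

```text
rows 8.0  0.007,-0.002,-0.366,-0.5011,0.0297,-0.0021,0.05
rows 1.7  0.007,-0.002,-0.366,-0.5014,0.029,0.1039,0.05
[array([ 0.5331, -0.3013,  0.0034]), array([ 0.5161, -0.2185,  0.0072]), array([0.5543, 0.199 , 0.0101]), array([0.5743, 0.3215, 0.0398])]
tube_a 1 [0.5587 0.1982] 0.22188816939048217
```

Request:
move_arm:
  plan: [0.007, -0.002, -0.366, -0.501, 0.03, -0.002, 0.05, 0.007, -0.002, -0.366, -0.501, 0.03, -0.002, 0.05, 0.007, -0.002, -0.366, -0.501, 0.03, -0.002, 0.05, 0.007, -0.002, -0.366, -0.501, 0.03, -0.002, 0.05, 0.007, -0.002, -0.366, -0.501, 0.03, -0.002, 0.05, 0.007, -0.002, -0.366, -0.501, 0.03, -0.002, 0.05, 0.007, -0.002, -0.366, -0.501, 0.03, -0.002, 0.05, 0.007, -0.002, -0.366, -0.501, 0.03, -0.002, 0.05, 0.007, -0.002, -0.366, -0.501, 0.03, 0.01, 0.05, 0.007, -0.002, -0.366, -0.501, 0.029, 0.06, 0.05, 0.007, -0.002, -0.366, -0.501, 0.029, 0.104, 0.05, 0.007, -0.002, -0.366, -0.501, 0.029, 0.104, 0.05]

```text
clock: 10.1
position: [0.528, -0.2982, 0.2163]
ee_rot: [0.612, 0.79, -0.003, -0.006]
ft_force: [0.3, 0.3, 1.0]
grip_width: 0.588
grasp_force: 0.0
```

```bash
python3 - <<'E'
from h import *
print(rk(-.021)); X,Y=tr(.07,-.02); o=manip.get_obs(); p=o["position"]
plan((*p[:2],.33,1.822,0),(X,Y,.33,1.456,0),(X,Y,.27,1.456,0))
print(X,Y)
E
```

```text
(np.float64(0.5312239640686652), np.float64(-0.29893986724168314))
rows 1.8  -0.013,-0.006,0.001,0.0006,-0.0015,-0.1136,0
rows 8.6  -0.014,-0.003,0.367,0.5135,0.1668,-0.1129,0
rows 1.0  -0.014,-0.003,0.367,0.5132,0.1675,-0.0529,0
0.5628427011341218 0.24049983612615922
```

```bash
cat >> h.py <<'E'
import json,os
def cmd():
    p,q=np.array([.2101,-.5885,.4039]),R.from_quat([.9853,.1706,-.0001,-.0007])
    for r in json.load(open("sent.json")): p=p+q.apply(r[3:6]); q=q*R.from_rotvec(r[:3])
    return p,q
def sent(*r): a=json.load(open("sent.json")) if os.path.exists("sent.json") else []; a.append(r); json.dump(a,open("sent.json","w"))
E
python3 - <<'E'
from h import *
for r in [(0,0,-1.479,.396,-.123,.105),(0,0,0,0,0,-.03),(0,0,.366,.519,.15,.06),(0,0,0,.001,0,.045),(0,0,0,0,0,-.1),(.007,-.002,-.366,-.501,.029,.104)]:
    sent(*r); p,q=cmd(); print(p,q.as_quat())
c=manip.camera("top"); o=manip.get_obs(); print(o["position"],o["ee_rot"],o["joint_velocities"])
E
```

```text
[ 0.5416 -0.3394  0.2991] [ 0.613   0.7901  0.0004 -0.0006]
[ 0.5417 -0.3394  0.3291] [ 0.613   0.7901  0.0004 -0.0006]
[0.558  0.2007 0.2698] [ 0.7465  0.6653  0.0003 -0.0006]
[0.5581 0.2017 0.2248] [ 0.7465  0.6653  0.0003 -0.0006]
[0.5581 0.2016 0.3248] [ 0.7465  0.6653  0.0003 -0.0006]
[ 0.5294 -0.2993  0.2201] [ 0.613   0.7901 -0.0027 -0.0025]
[ 0.5292 -0.2987  0.2192] [ 0.6126  0.7904 -0.003  -0.004 ] [ 0.0055 -0.0463 -0.0091 -0.0502 -0.0026  0.0085  0.0022]
```

```bash
sed -i 's/    o=manip.get_obs(); R0=R.from_quat(o\["ee_rot"\]); p0=o\["position"\]; prev=(p0,R0)/    p0,R0=cmd(); prev=(p0,R0)/' h.py; python3 - <<'E'
from h import *
x,y=rk(-.021); X,Y=tr(.07,-.02)
plan((x,y,.224,1.822,.05),(x,y,.224,1.822,0),(x,y,.33,1.822,0))
print("from top:")
sent(*[0.011,-.004,0,0,0,0]) if 0 else None
E
```

```text
rows 0.1  -0.007,-0.001,-0,-0.0001,0.0018,-0.0039,0.05
rows 0.0  -0.007,-0.001,-0,-0.0001,0.0018,-0.0039,0
rows 1.7  -0.007,-0.001,-0,-0,0.001,-0.1099,0
from top:
```

Request:
move_arm:
  plan: [-0.007, -0.001, 0, 0, 0.0018, -0.004, 0.05, -0.007, -0.001, 0, 0, 0.0018, -0.004, 0.05, -0.007, -0.001, 0, 0, 0.0018, -0.004, 0, -0.007, -0.001, 0, 0, 0.0018, -0.004, 0, -0.007, -0.001, 0, 0, 0.0018, -0.004, 0, -0.007, -0.001, 0, 0, 0.0018, -0.004, 0, -0.007, -0.001, 0, 0, 0.0018, -0.025, 0, -0.007, -0.001, 0, 0, 0.001, -0.06, 0, -0.007, -0.001, 0, 0, 0.001, -0.09, 0, -0.007, -0.001, 0, 0, 0.001, -0.11, 0]

```text
clock: 11.4
position: [0.5314, -0.2991, 0.3332]
ee_rot: [0.613, 0.79, -0.0, 0.002]
ft_force: [-0.3, -0.3, -1.6]
grip_width: 0.207
grasp_force: 29.4
```

```bash
python3 - <<'E'
from h import *
sent(-.007,-.001,0,0,.001,-.11); print(manip.get_obs()["position"],cmd()[0])
X,Y=tr(.07,-.02)
plan((X,Y,.33,1.456,0),(X,Y,.27,1.456,0))
E
```

```text
[ 0.5314 -0.2991  0.3332] [ 0.5312 -0.2989  0.3301]
rows 8.6  -0,0,0.366,0.5147,0.1647,-0.0001,0
rows 1.0  -0,0,0.366,0.5147,0.1647,0.0599,0
```

Request:
move_arm:
  plan: [0, 0, 0.366, 0.5147, 0.1647, 0, 0, 0, 0, 0.366, 0.5147, 0.1647, 0, 0, 0, 0, 0.366, 0.5147, 0.1647, 0, 0, 0, 0, 0.366, 0.5147, 0.1647, 0, 0, 0, 0, 0.366, 0.5147, 0.1647, 0, 0, 0, 0, 0.366, 0.5147, 0.1647, 0, 0, 0, 0, 0.366, 0.5147, 0.1647, 0, 0, 0, 0, 0.366, 0.5147, 0.1647, 0, 0, 0, 0, 0.366, 0.5147, 0.1647, 0, 0, 0, 0, 0.366, 0.5147, 0.1647, 0.03, 0, 0, 0, 0.366, 0.5147, 0.1647, 0.05, 0, 0, 0, 0.366, 0.5147, 0.1647, 0.06, 0]

```text
clock: 12.9
position: [0.563, 0.2392, 0.2685]
ee_rot: [0.747, 0.665, -0.001, 0.001]
ft_force: [-0.2, 0.4, -0.1]
grip_width: 0.208
grasp_force: 29.4
```

Request:
move_arm:
  plan: [0, 0, 0, 0, 0, 0, 0, 0, 0, 0, 0, 0, 0, 0, 0, 0, 0, 0, 0, 0.01, 0, 0, 0, 0, 0, 0, 0.02, 0, 0, 0, 0, 0, 0, 0.03, 0, 0, 0, 0, 0, 0, 0.038, 0, 0, 0, 0, 0, 0, 0.042, 0, 0, 0, 0, 0, 0, 0.044, 0, 0, 0, 0, 0, 0, 0.044, 0]

```text
clock: 14.02
position: [0.5641, 0.2412, 0.2288]
ee_rot: [0.747, 0.665, 0.002, 0.002]
ft_force: [-1.8, -1.1, 21.1]
grip_width: 0.211
grasp_force: 31.4
```

```bash
python3 - <<'E'
from h import *
sent(0,0,.366,.5147,.1647,.06);sent(0,0,0,0,0,.044); print(manip.get_obs()["position"],cmd()[0])
x,y=rk(.021);X,Y=tr(.07,-.02)
plan((X,Y,.33,1.456,.05),(x,y,.33,1.822,.05),(x,y,.224,1.822,.05))
E
```

```text
[0.5641 0.2412 0.2288] [0.5628 0.2405 0.2259]
rows 1.7  -0,0,-0,-0,-0,-0.1041,0.05
rows 8.0  -0,0,-0.366,-0.5003,0.0154,-0.1039,0.05
rows 1.7  -0,0,-0.366,-0.5003,0.0154,0.0021,0.05
```

Request:
move_arm:
  plan: [0, 0, 0, 0, 0, 0, 0.05, 0, 0, 0, 0, 0, -0.001, 0.05, 0, 0, 0, 0, 0, -0.03, 0.05, 0, 0, 0, 0, 0, -0.085, 0.05, 0, 0, -0.366, -0.5, 0.0154, -0.104, 0.05, 0, 0, -0.366, -0.5, 0.0154, -0.104, 0.05, 0, 0, -0.366, -0.5, 0.0154, -0.104, 0.05, 0, 0, -0.366, -0.5, 0.0154, -0.104, 0.05, 0, 0, -0.366, -0.5, 0.0154, -0.104, 0.05, 0, 0, -0.366, -0.5, 0.0154, -0.104, 0.05, 0, 0, -0.366, -0.5, 0.0154, -0.104, 0.05, 0, 0, -0.366, -0.5, 0.0154, -0.104, 0.05]

```text
clock: 15.52
position: [0.5209, -0.2527, 0.3303]
ee_rot: [0.613, 0.79, -0.001, 0.001]
ft_force: [0.4, -0.9, 0.5]
grip_width: 0.586
grasp_force: 0.0
```

```bash
python3 - <<'E'
from h import *
sent(0,0,-.366,-.5,.0154,-.104); print(manip.get_obs()["position"],cmd()[0])
c=manip.camera("scene"); print([np.round(w(c,d["position"]),4) for d in manip.tip_of(c,"tube_a")])
x,y=rk(.021)
plan((x,y,.224,1.822,.05),(x,y,.33,1.822,0))
E
```

```text
[ 0.5209 -0.2527  0.3303] [ 0.5208 -0.2579  0.3301]
[array([ 0.514 , -0.2187,  0.0054]), array([0.5628, 0.2415, 0.0087]), array([ 0.5212, -0.2604,  0.0082]), array([0.555 , 0.1999, 0.0088])]
rows 1.7  -0,0,-0,-0.0003,-0.0001,0.1061,0.05
rows 1.7  -0,0,-0,-0.0003,-0.0001,0.0001,0
```

Two tubes are seated (foot z about 0.009), so on to the third.

Request:
move_arm:
  plan: [0, 0, 0, 0, 0, 0.03, 0.05, 0, 0, 0, 0, 0, 0.07, 0.05, 0, 0, 0, 0, 0, 0.095, 0.05, 0, 0, 0, 0, 0, 0.106, 0.05, 0, 0, 0, 0, 0, 0.106, 0, 0, 0, 0, 0, 0, 0.106, 0, 0, 0, 0, 0, 0, 0.106, 0, 0, 0, 0, 0, 0, 0.106, 0, 0, 0, 0, 0, 0, 0.085, 0, 0, 0, 0, 0, 0, 0.05, 0, 0, 0, 0, 0, 0, 0.02, 0, 0, 0, 0, 0, 0, 0, 0]

```text
clock: 17.12
position: [0.5217, -0.2507, 0.3331]
ee_rot: [0.613, 0.79, -0.0, 0.002]
ft_force: [0.1, -1.3, -0.7]
grip_width: 0.205
grasp_force: 29.3
```

```bash
python3 - <<'E'
from h import *
sent(0,0,0,0,0,0); print(manip.get_obs()["position"],cmd()[0])
X,Y=tr(.07,.02)
plan((X,Y,.33,1.456,0),(X,Y,.27,1.456,0))
E
```

```text
[ 0.5217 -0.2507  0.3331] [ 0.5208 -0.2579  0.3301]
rows 8.6  -0,0,0.366,0.5097,0.1789,-0.0001,0
rows 1.0  -0,0,0.366,0.5097,0.1789,0.0599,0
```

The last transit ran out of rows and stopped 7 mm short, so the third tube is gripped off-centre. I'll set it back, shift and regrip.

Request:
move_arm:
  plan: [0, 0, 0, 0, 0, 0.04, 0, 0, 0, 0, 0, 0, 0.08, 0, 0, 0, 0, 0, 0, 0.1, 0, 0, 0, 0, 0, 0, 0.105, 0, 0, 0, 0, 0, 0, 0.105, 0.05, 0, 0, 0, 0, 0, 0.105, 0.05, 0, 0, 0, 0, 0, 0.105, 0.05, 0, 0, 0, -0.004, 0, 0.106, 0.05, 0, 0, 0, -0.0075, 0, 0.106, 0.05, 0, 0, 0, -0.0075, 0, 0.106, 0.05, 0, 0, 0, -0.0075, 0, 0.106, 0.05, 0, 0, 0, -0.0075, 0, 0.106, 0.05]

```text
clock: 18.62
position: [0.5234, -0.2581, 0.2243]
ee_rot: [0.613, 0.79, -0.001, 0.001]
ft_force: [-0.6, -0.7, -0.2]
grip_width: 0.586
grasp_force: 0.0
```

```bash
python3 - <<'E'
from h import *
o=manip.get_obs(); print(o["position"],o["ft_force"],rk(.021),R.from_quat(o["ee_rot"]).inv().apply(np.r_[rk(.021),.224]-o["position"]))
E
```

```text
[ 0.5234 -0.2581  0.2243] [-0.5836 -0.7384 -0.2171] (np.float64(0.5207760359313348), np.float64(-0.2582601327583169)) [ 0.0005 -0.0026  0.0003]
```

Request:
move_arm:
  plan: [0, 0, 0, 0.0005, -0.0026, 0, 0.05, 0, 0, 0, 0.0005, -0.0026, 0, 0.05, 0, 0, 0, 0.0005, -0.0026, 0, 0, 0, 0, 0, 0.0005, -0.0026, 0, 0, 0, 0, 0, 0.0005, -0.0026, 0, 0, 0, 0, 0, 0.0005, -0.0026, 0, 0, 0, 0, 0, 0.0005, -0.0026, -0.02, 0, 0, 0, 0, 0.0005, -0.0026, -0.06, 0, 0, 0, 0, 0.0005, -0.0026, -0.09, 0, 0, 0, 0, 0.0005, -0.0026, -0.106, 0, 0, 0, 0, 0.0005, -0.0026, -0.106, 0, 0, 0, 0, 0.0005, -0.0026, -0.106, 0]

```text
clock: 20.12
position: [0.5204, -0.2581, 0.3292]
ee_rot: [0.613, 0.79, -0.001, -0.0]
ft_force: [-0.1, -0.3, -1.4]
grip_width: 0.204
grasp_force: 29.5
```

```bash
cat >> h.py <<'E'
def cmd():
    d=json.load(open("base.json")); p,q=np.array(d[0]),R.from_quat(d[1])
    for r in d[2:]: p=p+q.apply(r[3:6]); q=q*R.from_rotvec(r[:3])
    return p,q
def sent(*r): d=json.load(open("base.json")); d.append(r); json.dump(d,open("base.json","w"))
def reset():
    "take the measured (settled) pose as the commanded one"
    o=manip.get_obs(); json.dump([o["position"].tolist(),o["ee_rot"].tolist()],open("base.json","w")); print("reset",o["clock"],o["position"],"v",np.abs(o["joint_velocities"]).max().round(3),"F",o["ft_force"])
E
python3 - <<'E'
from h import *
reset()
X,Y=tr(.07,.02)
plan((X,Y,.33,1.456,0),(X,Y,.27,1.456,0))
E
```

```text
reset 20.125 [ 0.5204 -0.2581  0.3292] v 0.007 F [-0.1464 -0.3345 -1.4278]
rows 8.6  -0.001,0.001,0.366,0.5098,0.1793,-0.0014,0
rows 1.0  -0.001,0.001,0.366,0.5098,0.1794,0.0586,0
```

Request:
move_arm:
  plan: [0, 0, 0.366, 0.51, 0.1793, 0, 0, 0, 0, 0.366, 0.51, 0.1793, 0, 0, 0, 0, 0.366, 0.51, 0.1793, 0, 0, 0, 0, 0.366, 0.51, 0.1793, 0, 0, 0, 0, 0.366, 0.51, 0.1793, 0, 0, 0, 0, 0.366, 0.51, 0.1793, 0, 0, 0, 0, 0.366, 0.51, 0.1793, 0, 0, 0, 0, 0.366, 0.51, 0.1793, 0, 0, 0, 0, 0.366, 0.51, 0.1793, 0, 0, 0, 0, 0.366, 0.51, 0.1793, 0.03, 0, 0, 0, 0.366, 0.51, 0.1793, 0.05, 0, 0, 0, 0.366, 0.51, 0.1793, 0.059, 0]

```text
clock: 21.62
position: [0.5676, 0.2791, 0.2683]
ee_rot: [0.747, 0.665, -0.002, 0.0]
ft_force: [0.6, -0.0, 0.3]
grip_width: 0.207
grasp_force: 29.5
```

Request:
move_arm:
  plan: [0, 0, 0, 0, 0, 0, 0, 0, 0, 0, 0, 0, 0, 0, 0, 0, 0, 0, 0, 0.01, 0, 0, 0, 0, 0, 0, 0.02, 0, 0, 0, 0, 0, 0, 0.03, 0, 0, 0, 0, 0, 0, 0.038, 0, 0, 0, 0, 0, 0, 0.042, 0, 0, 0, 0, 0, 0, 0.044, 0, 0, 0, 0, 0, 0, 0.044, 0]

```text
clock: 22.75
position: [0.5681, 0.281, 0.2284]
ee_rot: [0.746, 0.665, 0.001, 0.001]
ft_force: [-2.5, -1.1, 12.9]
grip_width: 0.202
grasp_force: 30.6
```

```bash
python3 - <<'E'
from h import *
sent(0,0,.366,.51,.1793,.059);sent(0,0,0,0,0,.044); print(manip.get_obs()["position"],cmd()[0])
x,y=rk(.063);X,Y=tr(.07,.02)
plan((X,Y,.33,1.456,.05),(x,y,.33,1.822,.05))
E
```

```text
[0.5681 0.281  0.2284] [0.5672 0.2803 0.2256]
rows 1.7  -0.001,0.001,-0,-0.0002,0.0001,-0.1044,0.05
rows 8.0  -0.001,0.001,-0.366,-0.5013,0.0004,-0.1038,0.05
```

Request:
move_arm:
  plan: [0, 0, 0, 0, 0, 0, 0.05, 0, 0, 0, 0, 0, -0.001, 0.05, 0, 0, 0, 0, 0, -0.06, 0.05, 0, 0, -0.366, -0.501, 0, -0.104, 0.05, 0, 0, -0.366, -0.501, 0, -0.104, 0.05, 0, 0, -0.366, -0.501, 0, -0.104, 0.05, 0, 0, -0.366, -0.501, 0, -0.104, 0.05, 0, 0, -0.366, -0.501, 0, -0.104, 0.05, 0, 0, -0.366, -0.501, 0, -0.104, 0.05, 0, 0, -0.366, -0.501, 0, -0.104, 0.05, 0, 0, -0.366, -0.501, 0, -0.104, 0.05, 0, 0, -0.366, -0.501, 0, -0.104, 0.05]

```text
clock: 24.25
position: [0.5088, -0.2229, 0.3312]
ee_rot: [0.616, 0.787, -0.001, 0.001]
ft_force: [0.2, 1.1, -0.4]
grip_width: 0.583
grasp_force: 0.0
```

Request:
move_arm:
  plan: [0, 0, 0, 0, 0, 0, 0.05, 0, 0, 0, 0, 0, 0, 0.05]

```text
clock: 24.5
position: [0.5106, -0.2156, 0.3312]
ee_rot: [0.612, 0.791, -0.0, 0.0]
ft_force: [0.6, -0.4, -0.1]
grip_width: 0.586
grasp_force: 0.0
```

```bash
python3 - <<'E'
from h import *
reset()
x,y=rk(.063)
plan((x,y,.224,1.822,.05),(x,y,.33,1.822,.05))
E
```

```text
reset 24.5 [ 0.5106 -0.2156  0.3312] v 0.004 F [ 0.5842 -0.4258 -0.1338]
rows 1.7  -0,0.001,0.002,-0.0017,-0.0008,0.1072,0.05
rows 1.7  -0,0.001,0.002,-0.0018,-0.0008,0.0012,0.05
```

Request:
move_arm:
  plan: [0, 0, 0.002, -0.0018, -0.0008, 0.04, 0.05, 0, 0, 0.002, -0.0018, -0.0008, 0.08, 0.05, 0, 0, 0.002, -0.0018, -0.0008, 0.107, 0.05, 0, 0, 0.002, -0.0018, -0.0008, 0.107, 0.05, 0, 0, 0.002, -0.0018, -0.0008, 0.107, 0, 0, 0, 0.002, -0.0018, -0.0008, 0.107, 0, 0, 0, 0.002, -0.0018, -0.0008, 0.107, 0, 0, 0, 0.002, -0.0018, -0.0008, 0.107, 0, 0, 0, 0.002, -0.0018, -0.0008, 0.07, 0, 0, 0, 0.002, -0.0018, -0.0008, 0.02, 0, 0, 0, 0.002, -0.0018, -0.0008, 0, 0, 0, 0, 0.002, -0.0018, -0.0008, 0, 0]

```text
clock: 26.0
position: [0.5102, -0.2194, 0.3326]
ee_rot: [0.614, 0.789, -0.001, 0.002]
ft_force: [1.0, 0.9, -0.5]
grip_width: 0.207
grasp_force: 29.5
```

```bash
python3 - <<'E'
from h import *
reset(); sent(0,0,0,0,0,0)
X,Y=tr(.07,.06)
plan((X,Y,.33,1.456,0),(X,Y,.27,1.456,0))
E
```

```text
reset 26.0 [ 0.5102 -0.2194  0.3326] v 0.045 F [ 1.0342  0.9123 -0.4564]
rows 8.7  0.002,0.004,0.363,0.5076,0.1927,0.0009,0
rows 1.0  0.002,0.004,0.363,0.5078,0.1926,0.0609,0
```

Request:
move_arm:
  plan: [0, 0, 0.363, 0.507, 0.1927, 0, 0, 0, 0, 0.363, 0.507, 0.1927, 0, 0, 0, 0, 0.363, 0.507, 0.1927, 0, 0, 0, 0, 0.363, 0.507, 0.1927, 0, 0, 0, 0, 0.363, 0.507, 0.1927, 0, 0, 0, 0, 0.363, 0.507, 0.1927, 0, 0, 0, 0, 0.363, 0.507, 0.1927, 0, 0, 0, 0, 0.363, 0.507, 0.1927, 0, 0, 0, 0, 0.363, 0.507, 0.1927, 0, 0, 0, 0, 0.363, 0.507, 0.1927, 0.03, 0, 0, 0, 0.363, 0.507, 0.1927, 0.05, 0, 0, 0, 0.363, 0.507, 0.1927, 0.06, 0]

```text
clock: 27.5
position: [0.5717, 0.3182, 0.2679]
ee_rot: [0.747, 0.665, -0.002, 0.001]
ft_force: [0.2, -0.8, 0.7]
grip_width: 0.203
grasp_force: 29.6
```

Request:
move_arm:
  plan: [0, 0, 0, 0, 0, 0, 0, 0, 0, 0, 0, 0, 0, 0]

```text
clock: 27.75
position: [0.5721, 0.3192, 0.2713]
ee_rot: [0.747, 0.665, 0.0, 0.001]
ft_force: [-0.3, -0.8, -0.6]
grip_width: 0.205
grasp_force: 29.6
```

```bash
python3 - <<'E'
from h import *
reset()
X,Y=tr(.07,.06); print(X,Y)
plan((X,Y,.226,1.456,0))
E
```

```text
reset 27.75 [0.5721 0.3192 0.2713] v 0.005 F [-0.3343 -0.7577 -0.5785]
0.5720224362056149 0.3199714188712965
rows 0.7  0.002,0.001,0,0.0008,-0.0003,0.0453,0
```

Request:
move_arm:
  plan: [0, 0, 0, 0.001, 0, 0.01, 0, 0, 0, 0, 0.001, 0, 0.02, 0, 0, 0, 0, 0.001, 0, 0.03, 0, 0, 0, 0, 0.001, 0, 0.039, 0, 0, 0, 0, 0.001, 0, 0.043, 0, 0, 0, 0, 0.001, 0, 0.0455, 0, 0, 0, 0, 0.001, 0, 0.0455, 0]

```text
clock: 28.62
position: [0.5729, 0.3211, 0.2278]
ee_rot: [0.746, 0.666, 0.002, 0.001]
ft_force: [-1.9, -2.3, 20.2]
grip_width: 0.207
grasp_force: 32.9
```

Request:
move_arm:
  plan: [0, 0, 0, 0, 0, -0.001, 0.05, 0, 0, 0, 0, 0, -0.001, 0.05, 0, 0, 0, 0, 0, -0.06, 0.05, 0, 0, 0, 0, 0, -0.12, 0.08, 0, 0, 0, 0, 0, -0.12, 0.08, 0, 0, 0, 0, 0, -0.12, 0.08]

```text
clock: 29.38
position: [0.5717, 0.3204, 0.344]
ee_rot: [0.746, 0.666, -0.001, 0.001]
ft_force: [0.3, -0.3, -0.6]
grip_width: 0.941
grasp_force: 0.0
```

```bash
python3 - <<'E'
from h import *
reset()
cams=[manip.camera(n) for n in("top","scene")]
print([np.round(w(cams[1],d["position"]),4) for d in manip.tip_of(cams[1],"tube_a")])
locate(cams,"box_a",BOX,[(.501,-.0685,-.24),(.498,.0606,-.18),(.6247,-.073,-.04),(.619,.06,-.22)],.003)
x,y=.498,.0606
plan((x,y,.30,1.571-.176,.08),(x,y,.18,1.571-.176,.08))
E
```

```text
reset 29.375 [0.5717 0.3204 0.344 ] v 0.019 F [ 0.2683 -0.2987 -0.6259]
[array([0.579 , 0.3202, 0.0094]), array([0.5667, 0.239 , 0.0098]), array([0.5666, 0.2784, 0.0079]), array([0.5553, 0.1997, 0.0109]), array([0.5577, 0.2045, 0.0415])]
box_a 1 [ 0.5021 -0.0678 -0.2483] 0.05097585405463212
box_a 2 [ 0.4982  0.0607 -0.1839] 0.10626933311910636 [ 0.4984  0.0605 -0.1979] [ 0.4949  0.0621 -0.3094]
box_a 2 [ 0.6237 -0.0729 -0.0511] 0.059085607849694244 [ 0.6241 -0.0726 -0.0586] [ 0.6237 -0.0738 -0.0148]
box_a 1 [ 0.6196  0.0598 -0.2398] 0.0698867427893527
rows 4.4  0,0.002,0.062,-0.2664,-0.0437,0.0447,0.08
rows 1.9  0,0.002,0.062,-0.2661,-0.0437,0.1647,0.08
```

All four tubes are in the tray, and the boxes are where they were. Next I'll weigh the first box, at (0.498, 0.061).

Request:
move_arm:
  plan: [0, 0, 0.062, -0.2664, -0.0437, 0.045, 0.084, 0, 0, 0.062, -0.2664, -0.0437, 0.045, 0.084, 0, 0, 0.062, -0.2664, -0.0437, 0.045, 0.084, 0, 0, 0.062, -0.2664, -0.0437, 0.045, 0.084, 0, 0, 0.062, -0.2664, -0.0437, 0.045, 0.084, 0, 0, 0.062, -0.2664, -0.0437, 0.045, 0.084, 0, 0, 0.062, -0.2664, -0.0437, 0.07, 0.084, 0, 0, 0.062, -0.2664, -0.0437, 0.11, 0.084, 0, 0, 0.062, -0.2664, -0.0437, 0.14, 0.084, 0, 0, 0.062, -0.2664, -0.0437, 0.16, 0.084, 0, 0, 0.062, -0.2664, -0.0437, 0.164, 0.084, 0, 0, 0.062, -0.2664, -0.0437, 0.164, 0.084]

```text
clock: 31.12
position: [0.4986, 0.0611, 0.1819]
ee_rot: [0.766, 0.642, -0.0, 0.001]
ft_force: [-0.5, 0.6, 0.4]
grip_width: 0.983
grasp_force: 0.0
```

Request:
move_arm:
  plan: [0, 0, 0, 0, 0, 0, 0.03, 0, 0, 0, 0, 0, 0, 0.03, 0, 0, 0, 0, 0, 0, 0.03, 0, 0, 0, 0, 0, 0, 0.03, 0, 0, 0, 0, 0, -0.015, 0.03, 0, 0, 0, 0, 0, -0.04, 0.03, 0, 0, 0, 0, 0, -0.06, 0.03, 0, 0, 0, 0, 0, -0.07, 0.03, 0, 0, 0, 0, 0, -0.07, 0.03, 0, 0, 0, 0, 0, -0.07, 0.03, 0, 0, 0, 0, 0, -0.07, 0.03]
  squeeze: 30

```text
clock: 32.5
position: [0.4979, 0.0607, 0.2506]
ee_rot: [0.766, 0.642, -0.001, 0.0]
ft_force: [-0.9, 0.3, -1.8]
grip_width: 0.63
grasp_force: 32.1
```

```bash
cat >> h.py <<'E'
def weigh():
    f=[]
    for i in range(6): manip.camera("scene"); f.append(manip.get_obs()["ft_force"][2])
    print("Fz",np.mean(f),np.std(f))
E
python3 - <<'E'
from h import *
weigh(); reset()
E
```

```text
Fz -1.0993104828426092 0.3204374154560836
reset 32.8 [0.4982 0.0607 0.2512] v 0.002 F [ 0.2047  0.3276 -1.0187]
```

Empty (1.1 N). I'll set it down and move on.

Request:
move_arm:
  plan: [0, 0, 0, 0, 0, 0.03, 0.03, 0, 0, 0, 0, 0, 0.055, 0.03, 0, 0, 0, 0, 0, 0.066, 0.03, 0, 0, 0, 0, 0, 0.07, 0.03, 0, 0, 0, 0, 0, 0.07, 0.03, 0, 0, 0, 0, 0, 0.07, 0.084, 0, 0, 0, 0, 0, 0.07, 0.084, 0, 0, 0, 0, 0, 0.07, 0.084, 0, 0, 0, 0, 0, 0.02, 0.084, 0, 0, 0, 0, 0, -0.04, 0.084, 0, 0, 0, 0, 0, -0.04, 0.084, 0, 0, 0, 0, 0, -0.04, 0.084]

```text
clock: 34.3
position: [0.498, 0.0606, 0.2911]
ee_rot: [0.767, 0.642, -0.001, 0.001]
ft_force: [-0.8, -0.1, -1.5]
grip_width: 0.981
grasp_force: 0.0
```

```bash
python3 - <<'E'
from h import *
sent(0,0,0,0,0,-.04); print(cmd()[0],manip.get_obs()["position"])
cams=[manip.camera(n) for n in("top","scene")]
locate(cams,"box_a",BOX,[(.501,-.0685,-.24),(.498,.0606,-.18),(.6247,-.073,-.04),(.619,.06,-.22)],.003)
x,y,a=.619,.06,1.571-.225
plan((x,y,.29,a,.084),(x,y,.18,a,.084))
E
```

```text
[0.4982 0.0608 0.2912] [0.498  0.0606 0.2911]
box_a 2 [ 0.5024 -0.0683 -0.2643] 0.08645354107313996 [ 0.5025 -0.068  -0.2453] [ 0.5006 -0.0688 -0.3966]
box_a 1 [ 0.4974  0.0615 -0.4062] 0.11687146090410083
box_a 2 [ 0.6233 -0.0733 -0.0187] 0.0658527380608312 [ 0.6235 -0.0734 -0.006 ] [ 0.6222 -0.0737  0.0277]
box_a 1 [ 0.6187  0.0598 -0.2567] 0.054600029463759636
rows 1.9  0,0.002,0.049,0.0204,0.1191,0.0012,0.084
rows 1.8  0,0.002,0.049,0.0205,0.1191,0.1112,0.084
```

Request:
move_arm:
  plan: [0, 0, 0.049, 0.0205, 0.119, 0, 0.084, 0, 0, 0.049, 0.0205, 0.119, 0, 0.084, 0, 0, 0.049, 0.0205, 0.119, 0, 0.084, 0, 0, 0.049, 0.0205, 0.119, 0.03, 0.084, 0, 0, 0.049, 0.0205, 0.119, 0.07, 0.084, 0, 0, 0.049, 0.0205, 0.119, 0.1, 0.084, 0, 0, 0.049, 0.0205, 0.119, 0.111, 0.084, 0, 0, 0.049, 0.0205, 0.119, 0.111, 0.084, 0, 0, 0.049, 0.0205, 0.119, 0.111, 0.03, 0, 0, 0.049, 0.0205, 0.119, 0.111, 0.03, 0, 0, 0.049, 0.0205, 0.119, 0.111, 0.03, 0, 0, 0.049, 0.0205, 0.119, 0.111, 0.03]

```text
clock: 36.0
position: [0.6195, 0.06, 0.1819]
ee_rot: [0.782, 0.623, 0.0, 0.001]
ft_force: [-1.3, -1.2, 6.9]
grip_width: 0.631
grasp_force: 31.7
```

Request:
move_arm:
  plan: [0, 0, 0, 0, 0, -0.02, 0.03, 0, 0, 0, 0, 0, -0.05, 0.03, 0, 0, 0, 0, 0, -0.07, 0.03, 0, 0, 0, 0, 0, -0.07, 0.03, 0, 0, 0, 0, 0, -0.07, 0.03]

```text
clock: 36.62
position: [0.6185, 0.0598, 0.2494]
ee_rot: [0.782, 0.623, -0.001, 0.001]
ft_force: [0.5, -0.2, -6.1]
grip_width: 0.633
grasp_force: 34.0
```

```bash
python3 - <<'E'
from h import *
weigh(); reset(); print(manip.get_obs()["grip_width"])
E
```

```text
Fz -4.646113199789286 0.3399615960228837
reset 36.925 [0.6188 0.06   0.2497] v 0.005 F [-1.0914 -1.2733 -4.6778]
0.62644720785808
```

Heavy (4.6 N). I'll carry it to the tray.

```bash
python3 - <<'E'
from h import *
x,y=tr(-.028,.042); print(x,y); a=1.571-.115; p=cmd()[0]
plan((p[0],p[1],.31,1.346,.03),(x,y,.31,a,.03),(x,y,.21,a,.03),(x,y,.184,a,.03))
E
```

```text
0.47260430695173583 0.3133354882162197
rows 1.0  -0,0.002,-0,-0.0001,-0,-0.0603,0.03
rows 4.7  -0,0.002,-0.11,0.2142,-0.199,-0.0606,0.03
rows 1.6  -0,0.002,-0.11,0.2144,-0.199,0.0394,0.03
rows 0.4  -0,0.002,-0.11,0.2144,-0.199,0.0654,0.03
```

Request:
move_arm:
  plan: [0, 0, 0, 0, 0, -0.03, 0.03, 0, 0, 0, 0, 0, -0.06, 0.03, 0, 0, -0.05, 0.05, -0.045, -0.06, 0.03, 0, 0, -0.11, 0.1, -0.095, -0.06, 0.03, 0, 0, -0.11, 0.14, -0.13, -0.06, 0.03, 0, 0, -0.11, 0.18, -0.167, -0.06, 0.03, 0, 0, -0.11, 0.205, -0.19, -0.06, 0.03, 0, 0, -0.11, 0.2144, -0.199, -0.06, 0.03, 0, 0, -0.11, 0.2144, -0.199, -0.04, 0.03, 0, 0, -0.11, 0.2144, -0.199, 0, 0.03, 0, 0, -0.11, 0.2144, -0.199, 0.03, 0.03, 0, 0, -0.11, 0.2144, -0.199, 0.04, 0.03]

```text
clock: 38.42
position: [0.4731, 0.311, 0.2067]
ee_rot: [0.747, 0.664, -0.003, 0.001]
ft_force: [0.5, -0.1, -4.5]
grip_width: 0.629
grasp_force: 33.9
```

Request:
move_arm:
  plan: [0, 0, 0, 0, 0, 0, 0.03, 0, 0, 0, 0, 0, 0, 0.03]

```text
clock: 38.67
position: [0.4734, 0.3134, 0.2109]
ee_rot: [0.747, 0.665, 0.0, 0.001]
ft_force: [0.2, -0.1, -5.2]
grip_width: 0.626
grasp_force: 33.9
```

```bash
python3 - <<'E'
from h import *
reset(); x,y=tr(-.028,.042); a=1.571-.115
plan((x,y,.184,a,.03))
c=manip.camera("scene"); im=c["color"][120:270,260:460]; cv2.imwrite("pics/b1.png",cv2.resize(im[:,:,::-1],None,fx=3,fy=3))
E
```

```text
reset 38.675 [0.4734 0.3134 0.2109] v 0.006 F [ 0.2351 -0.1153 -5.1915]
rows 0.4  0.002,0.001,-0.001,-0.0002,-0.0008,0.0269,0.03
```

View pics/b1.png

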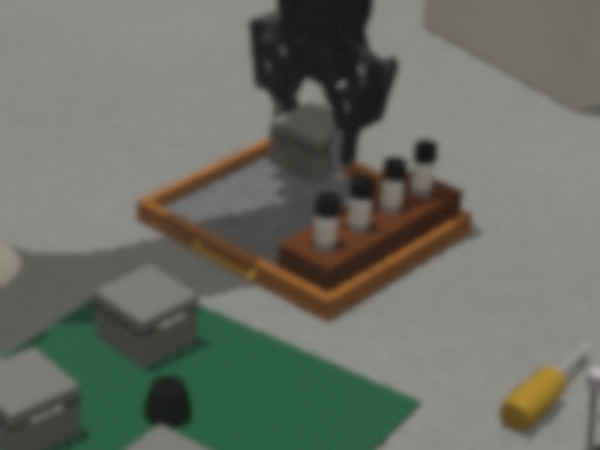

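The box hangs upright over the compartment's far half (305,140), and all four tubes stand in the block. I'll lower it and release.

Request:
move_arm:
  plan: [0, 0, 0, 0, -0.0008, 0.012, 0.03, 0, 0, 0, 0, -0.0008, 0.02, 0.03, 0, 0, 0, 0, -0.0008, 0.025, 0.03, 0, 0, 0, 0, -0.0008, 0.027, 0.03, 0, 0, 0, 0, -0.0008, 0.027, 0.03, 0, 0, 0, 0, -0.0008, 0.027, 0.083, 0, 0, 0, 0, -0.0008, 0.027, 0.083, 0, 0, 0, 0, -0.0008, 0.027, 0.083, 0, 0, 0, 0, -0.0008, -0.03, 0.083, 0, 0, 0, 0, -0.0008, -0.09, 0.083, 0, 0, 0, 0, -0.0008, -0.1, 0.083, 0, 0, 0, 0, -0.0008, -0.1, 0.083]

```text
clock: 40.22
position: [0.4721, 0.3135, 0.3099]
ee_rot: [0.747, 0.665, -0.0, 0.001]
ft_force: [-0.3, -0.7, -0.4]
grip_width: 0.976
grasp_force: 0.0
```

```bash
python3 - <<'E'
from h import *
sent(0,0,0,0,-.0008,-.1); print(cmd()[0],manip.get_obs()["position"])
cams=[manip.camera(n) for n in("top","scene")]
locate(cams,"box_a",BOX,[(.501,-.0685,-.24),(.498,.0606,-.18),(.6237,-.073,-.04)],.003)
locate(cams,"box_a",BOX,[(.4726,.3133,-.115)],.006)
x,y,a=.502,-.0682,1.571-.248
plan((x,y,.29,a,.084),(x,y,.18,a,.084))
E
```

```text
[0.4724 0.3136 0.3109] [0.4721 0.3135 0.3099]
box_a 2 [ 0.5014 -0.0688 -0.2293] 0.06796433596260787 [ 0.5019 -0.068  -0.232 ] [ 0.5004 -0.0699 -0.2555]
box_a 1 [ 0.4972  0.061  -0.2019] 0.08544256941124717
box_a 2 [ 0.6238 -0.073  -0.0568] 0.08835849794138195 [ 0.6242 -0.0727 -0.0793] [ 0.6224 -0.0739  0.0277]
box_a 2 [ 0.4714  0.3118 -0.1154] 0.09810323793841791 [ 0.4715  0.3125 -0.1222] [ 0.4698  0.3139 -0.128 ]
rows 6.1  0.002,0.001,0.132,-0.3758,0.0734,0.0213,0.084
rows 1.8  0.002,0.001,0.132,-0.3758,0.0732,0.1313,0.084
```

Request:
move_arm:
  plan: [0, 0, 0.132, -0.376, 0.0734, 0.02, 0.084, 0, 0, 0.132, -0.376, 0.0734, 0.02, 0.084, 0, 0, 0.132, -0.376, 0.0734, 0.02, 0.084, 0, 0, 0.132, -0.376, 0.0734, 0.02, 0.084, 0, 0, 0.132, -0.376, 0.0734, 0.02, 0.084, 0, 0, 0.132, -0.376, 0.0734, 0.02, 0.084, 0, 0, 0.132, -0.376, 0.0734, 0.02, 0.084, 0, 0, 0.132, -0.376, 0.0734, 0.02, 0.084, 0, 0, 0.132, -0.376, 0.0734, 0.05, 0.084, 0, 0, 0.132, -0.376, 0.0734, 0.1, 0.084, 0, 0, 0.132, -0.376, 0.0734, 0.125, 0.084, 0, 0, 0.132, -0.376, 0.0734, 0.131, 0.084]

```text
clock: 42.02
position: [0.5012, -0.0664, 0.1783]
ee_rot: [0.788, 0.616, -0.001, -0.001]
ft_force: [0.5, -0.3, 0.9]
grip_width: 0.982
grasp_force: 0.0
```

Request:
move_arm:
  plan: [0, 0, 0, 0, 0, 0, 0.084, 0, 0, 0, 0, 0, 0, 0.03, 0, 0, 0, 0, 0, 0, 0.03, 0, 0, 0, 0, 0, 0, 0.03, 0, 0, 0, 0, 0, 0, 0.03, 0, 0, 0, 0, 0, -0.02, 0.03, 0, 0, 0, 0, 0, -0.05, 0.03, 0, 0, 0, 0, 0, -0.07, 0.03, 0, 0, 0, 0, 0, -0.07, 0.03, 0, 0, 0, 0, 0, -0.07, 0.03]

```text
clock: 43.28
position: [0.5013, -0.0686, 0.2491]
ee_rot: [0.789, 0.614, -0.001, 0.001]
ft_force: [-0.4, -0.1, -4.8]
grip_width: 0.628
grasp_force: 34.8
```

```bash
python3 - <<'E'
from h import *
weigh(); reset(); print(manip.get_obs()["grip_width"])
E
```

```text
Fz -4.950347540344823 0.39638492135573145
reset 43.575 [ 0.5016 -0.0683  0.249 ] v 0.004 F [-0.6524 -0.0858 -4.7911]
0.6278370371208921
```

This one is heavy too (4.9 N). That makes the maximum of two, so the fourth box is empty. I'll carry this one to the other tray place.

```bash
python3 - <<'E'
from h import *
x,y=tr(-.028,-.042); print(x,y); a=1.571-.115
plan((x,y,.31,a,.03),(x,y,.21,a,.03))
E
```

```text
0.4629655851266681 0.22989032633382556
rows 4.9  -0,0.001,-0.132,0.2797,-0.1104,-0.0613,0.03
rows 1.6  -0,0.001,-0.132,0.2798,-0.1103,0.0387,0.03
```

Request:
move_arm:
  plan: [0, 0, 0, 0, 0, -0.03, 0.03, 0, 0, 0, 0, 0, -0.06, 0.03, 0, 0, -0.06, 0.06, -0.024, -0.06, 0.03, 0, 0, -0.132, 0.12, -0.047, -0.06, 0.03, 0, 0, -0.132, 0.175, -0.069, -0.06, 0.03, 0, 0, -0.132, 0.225, -0.089, -0.06, 0.03, 0, 0, -0.132, 0.26, -0.103, -0.06, 0.03, 0, 0, -0.132, 0.2797, -0.1104, -0.06, 0.03, 0, 0, -0.132, 0.2797, -0.1104, -0.04, 0.03, 0, 0, -0.132, 0.2797, -0.1104, 0, 0.03, 0, 0, -0.132, 0.2797, -0.1104, 0.03, 0.03, 0, 0, -0.132, 0.2797, -0.1104, 0.039, 0.03]

```text
clock: 45.08
position: [0.4625, 0.2283, 0.2074]
ee_rot: [0.747, 0.665, -0.003, 0.0]
ft_force: [-1.2, -1.2, -4.4]
grip_width: 0.627
grasp_force: 35.7
```

Request:
move_arm:
  plan: [0, 0, 0, 0, 0, 0, 0.03, 0, 0, 0, 0, 0, 0, 0.03]

```text
clock: 45.32
position: [0.4636, 0.2298, 0.211]
ee_rot: [0.747, 0.665, 0.0, 0.001]
ft_force: [-0.5, 0.4, -4.8]
grip_width: 0.63
grasp_force: 35.7
```

```bash
python3 - <<'E'
from h import *
reset(); x,y=tr(-.028,-.042); a=1.571-.115
plan((x,y,.184,a,.03))
E
```

```text
reset 45.325 [0.4636 0.2298 0.211 ] v 0.007 F [-0.4993  0.4026 -4.8121]
rows 0.4  0.002,0.001,-0.001,0,-0.0007,0.027,0.03
```

Request:
move_arm:
  plan: [0, 0, 0, 0, -0.0007, 0.012, 0.03, 0, 0, 0, 0, -0.0007, 0.02, 0.03, 0, 0, 0, 0, -0.0007, 0.025, 0.03, 0, 0, 0, 0, -0.0007, 0.027, 0.03, 0, 0, 0, 0, -0.0007, 0.027, 0.03, 0, 0, 0, 0, -0.0007, 0.027, 0.083, 0, 0, 0, 0, -0.0007, 0.027, 0.083, 0, 0, 0, 0, -0.0007, 0.027, 0.083, 0, 0, 0, 0, -0.0007, -0.03, 0.083, 0, 0, 0, 0, -0.0007, -0.09, 0.083, 0, 0, 0, 0, -0.0007, -0.13, 0.083, 0, 0, 0, 0, -0.0007, -0.15, 0.083]

```text
clock: 46.82
position: [0.4625, 0.2304, 0.362]
ee_rot: [0.747, 0.665, 0.001, 0.001]
ft_force: [0.7, -1.3, -0.2]
grip_width: 0.968
grasp_force: 0.0
```

```bash
python3 - <<'E'
from h import *
sent(0,0,0,0,-.0007,-.15)
plan((.30,-.45,.40,1.456,.083))
E
```

```text
rows 11.2  0.002,0.001,-0.001,-0.6943,-0.0832,-0.0385,0.083
```

Request:
move_arm:
  plan: [0, 0, 0, -0.69, -0.08, -0.04, 0.083, 0, 0, 0, -0.69, -0.08, -0.04, 0.083, 0, 0, 0, -0.69, -0.08, -0.04, 0.083, 0, 0, 0, -0.69, -0.08, -0.04, 0.083, 0, 0, 0, -0.69, -0.08, -0.04, 0.083, 0, 0, 0, -0.69, -0.08, -0.04, 0.083, 0, 0, 0, -0.69, -0.08, -0.04, 0.083, 0, 0, 0, -0.69, -0.08, -0.04, 0.083, 0, 0, 0, -0.69, -0.08, -0.04, 0.083, 0, 0, 0, -0.69, -0.08, -0.04, 0.083, 0, 0, 0, -0.69, -0.08, -0.04, 0.083, 0, 0, 0, -0.69, -0.08, -0.04, 0.083]

```text
clock: 48.32
position: [0.3011, -0.4499, 0.3994]
ee_rot: [0.749, 0.663, -0.001, -0.0]
ft_force: [-0.1, 0.6, 0.1]
grip_width: 0.969
grasp_force: 0.0
```

```bash
python3 - <<'E'
from h import *
cams=[manip.camera(n) for n in("top","scene")]
locate(cams,"box_a",BOX,[(.498,.0606,-.18),(.6237,-.073,-.04)],.003)
locate(cams,"box_a",BOX,[(.4726,.3133,-.115),(.463,.23,-.115)],.006)
save(cams[0],"end_top.png"); save(cams[1],"end_s.png")
for c in cams: print([np.round(w(c,d["position"]),4) for d in manip.tip_of(c,"tube_a")])
E
```

```text
box_a 2 [ 0.4989  0.0612 -0.1768] 0.05981839327099231 [ 0.499   0.0613 -0.1841] [ 0.4977  0.0608 -0.2819]
box_a 2 [ 0.6233 -0.0733 -0.0193] 0.07773897101166327 [ 0.624  -0.0734 -0.0327] [ 0.6225 -0.074   0.0498]
box_a 2 [ 0.4709  0.3122 -0.1137] 0.15199672445801454 [ 0.4708  0.312  -0.1274] [0.4698 0.313  0.0985]
box_a 2 [ 0.4618  0.2286 -0.1202] 0.07706748627110388 [ 0.462   0.2288 -0.1173] [ 0.4613  0.2272 -0.007 ]
[array([0.5717, 0.3178, 0.0065]), array([0.5681, 0.2836, 0.0082]), array([0.5582, 0.2002, 0.0101]), array([0.5607, 0.2398, 0.0082])]
[array([0.5623, 0.2402, 0.0086]), array([0.5743, 0.3203, 0.0107]), array([0.5669, 0.2779, 0.0083]), array([0.5543, 0.1991, 0.0095])]
```

View pics/end_top.png

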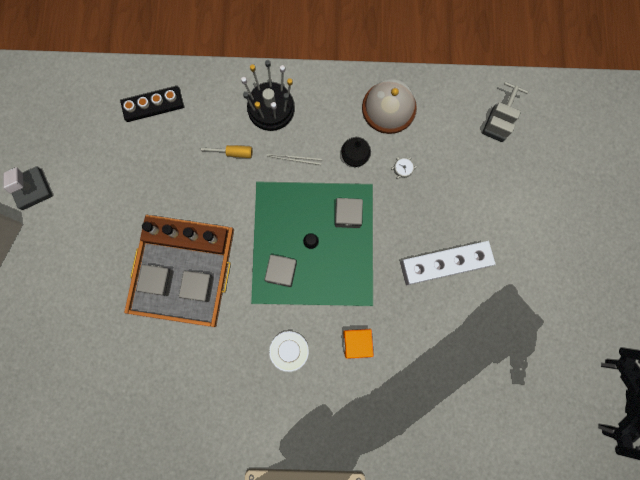

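View pics/end_s.png

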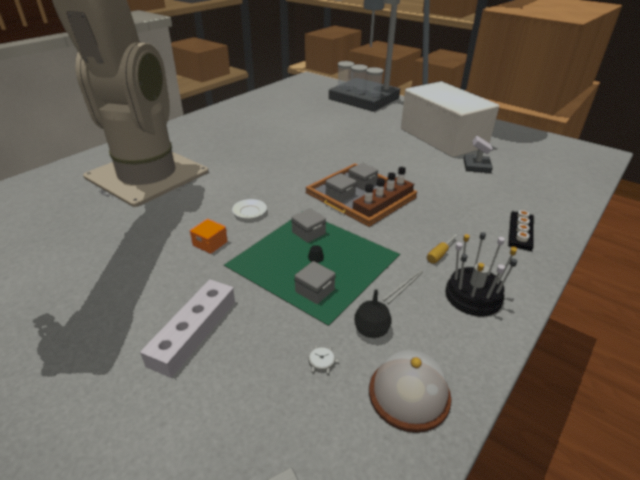

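Everything is in place: two boxes in the tray at about (153,279) and (195,286), two on the mat at (281,270) and (349,212), and four tubes in the block at (149–210,232). The rack is empty, the bystanders have not moved, and the arm is clear. I'm handing in.

```bash
python3 -c "
from workcell import manip
print(manip.hand_in())"
```

```text
the job is handed in; nothing more can be done
None
```

I handed the job in at about 48 s on the robot's clock: the two heavy boxes (4.6 N and 4.9 N) are flat in the tray, and all four tubes are fully down in its block. The other two boxes stand on the mat: one weighed empty at 1.1 N, and I left the last unlifted because two heavy ones is the maximum. No verdict came back.

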